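# Lid the round canister, hold the oblong lid over its box

## Robot

A 6-joint arm with a two-finger parallel gripper is mounted at the origin on the work surface. World frame = base frame: x ahead of the robot, y to its left, z up, the work surface at z = 0. Lengths are in m, angles in rad, forces in N, time in s.
With the tool pointing down it reaches from about 0.25 to 0.775 m from the base axis. Payload 4 kg.
Tool frame: the origin (TCP) lies midway between the tips of the shut fingers; the grasp point (between the pads) lies 19 mm behind it; z points along the fingers, x is the direction in which the jaws open and shut, and the axes are right-handed (so a half turn about z gives the same grasp; the last joint's range is limited). The gripper opens to 94 mm and grips with 3 to 60 N. Pads are 16 mm wide; open, the fingers measure 119 mm over their backs; the gripper's body (75 mm by 177 mm) begins 78 mm behind the grasp point.
Start: joints at [-1.44, 0.087, 1.371, -0, 1.684, -0.103], TCP at [0.127, -0.535, 0.181] pointing down, gripper open.
Joint ranges: [-3.1, 3.1], [-0.76, 2.03], [0.27, 2.55], [-1.08, 4.22], [0.17, 2.65], [-2.57, 2.57]. Speed limits (rad/s): [2.79, 2.79, 3.14, 3.14, 3.14, 3.14].

## Interface

Orientations are given as [roll, pitch, yaw] about the fixed x, y, z axes, in that order (R = Rz(yaw) Ry(pitch) Rx(roll)).
In Python, from bench import * gives the robot as it stands.
- The arm moves only by the tool send_rows, never from a script. Its argument "rows" is one flat list of numbers, 7 for each row, row after row: the shift along the world's x, y, z in mm, then the turn, a rotation vector about the world's x, y, z in degrees, then the opening, from 0 (shut) to 1 (fully open). A call has exactly 8 rows; each row shifts and turns the commanded pose from where the row before left it; what a row does not reach is not made up. A row lasts 1/8 s, in which the tool goes at most 62.5 mm and 10.7 degrees, less where a joint would pass 70% of its speed; a pose out of reach is approached as far as the arm can. A call is refused whole if a number of a shift passes 62.5 or a number of a turn 10.7, either way. A call with a gripper value outside its range is refused whole. The fingers move at their own pace and stop on an object; the grip force is fixed at half the most. Time passes only in rows, so rows that do not move let the fingers close, or fill a call up. It gives the time, the measured TCP pose, the force and the opening at its end, in the units of the state.
- get_obs(): the state, without advancing time (a new reading comes with each control period).
- snapshot(name): name is "scene" or "top" or "wrist"; returns a dict with "color" (480x640x3 uint8, red, green, blue), "intrinsics" (3x3 intrinsics, pixels), "distortion" ([k1, k2, p1, p2, k3] as OpenCV has them; the pictures are not rectified), "rvec" (rotation vector, rad) and "tvec" (3), from world to camera coordinates, as OpenCV has them; the wrist camera has in their place "T_tool_cam" (4x4, takes a point from camera to tool coordinates, whose origin is the TCP and whose axes are the tool frame's). Camera axes: x right, y down, z forward; pixel columns grow to the right and rows downward; lengths in m; the calibration is good to about 2 mm. A picture is of the moment at which its call begins: read the wrist's pose just before it. There is no depth.
- close_job(): hands the job in, once; it reports no verdict.
The state is a dict: "time": time; "joint_positions": joint angles; "qvel": joint speeds; "joint_torque": joint torques, N m; "tool_pos": TCP position; "ee_rot": TCP orientation; "wrist_force": force on the tool from outside, world axes, zero at the start; "wrist_torque": the same for the moment, N m; "width": finger opening in m.
Only numpy, scipy, OpenCV 4.12 (cv2) and the standard library are available. Lean on these libraries where they do the work, as an engineer would, in place of code of your own. Each camera call takes 0.05 s, during which the arm holds its last target.

## Task

I have just refilled the two white canisters: put the round bamboo lid on the round canister, then bring the oblong lid across, clear of the tall things standing in between, and stop with it hovering over the oblong canister, the underside of its plug about a centimetre above the rim, level, centred and squared up with the box, so that I can look at the seal from the side before it goes down. Finish still holding it there: do not let that lid touch its canister at any time and do not let go of it. Set the round lid down rather than dropping it, leave both canisters where they stand, and do not push or knock over anything else on the vanity.

Things in the scene. Friction and masses are not known exactly. Their poses are not given: they have to be found in the camera images.
- round_lid_grip (a point): Round bamboo lid lying plug down: disc 104 mm across, 10 thick; under it a plug 80 across, 7 deep, with grey seal; on top an upright round knob 26 across, 35 tall; 52 tall in all, 0.12 kg. Point: on the knob's axis, 11 mm below its top, 24 above the disc's top face, 34 above the disc's underside, 41 above the plug's underside. z up.
- oblong_lid_grip (a point): Oblong bamboo lid lying plug down: slab 136 x 88 mm, 10 thick; under it a plug 110 x 62, 7 deep, with grey seal; on top an upright bar handle 70 long (along x), 16 thick, 35 tall; 52 tall in all, 0.16 kg. Point: middle of the bar, 11 mm below its top, 24 above the slab's top face, 34 above its underside, 41 above the plug's underside. x the long way, z up.
- round_can_rim (a point): Round open white stoneware canister, 100 mm outside, 88 mm inside, 110 mm tall, about 0.6 kg, loose on the counter, wooden sticks in it that stay below the plug. This point is the centre of its mouth, level with the rim. z is up.
- oblong_can_rim (a point): Oblong open white stoneware canister, 132 x 84 mm outside, 120 x 72 mm inside, 92 mm tall, about 0.7 kg, loose on the counter, small soaps low inside. This point is the centre of its mouth, level with the rim. x runs the long way, y across it, z up; either way round is the same.
- tumbler: White ceramic tumbler, 72 mm across, 100 mm tall, with a toothbrush in it that reaches 172 mm up and leans out past the rim. Origin: centre of its underside. Stands between the lids and the canisters.
- dispenser: Amber soap dispenser with black pump, 66 mm across, 170 mm tall, pump spout 46 mm out on its own -x side. Origin: centre of its underside. Stands between the lids and the canisters.
- trimmer: Matte white hair trimmer upright in its dark round charging foot, foot 76 mm across, 173 mm tall. Origin: centre of the foot's underside. Stands between the lids and the canisters.
- comb: Wooden comb lying flat, 168 mm long along its y, 36 mm wide, 6 mm thick. Origin: near its middle, on the counter.
- pill_box: Closed translucent pill box with hinged lid, 106 x 38 x 24 mm, long along its x. Origin: centre of its underside.
- soap_dish: White ceramic soap dish with a bar of soap, 85 x 125 mm, 37 mm tall. Origin: centre of its underside.
- cream_jar: Small closed cream jar, 66 mm across, 55 mm tall. Origin: centre of its underside.
There are look-alikes about, which are no part of the job. What is shaped like the part that bears oblong_lid_grip but blue or red is not meant.

How it is judged:
On the way, in this order (a step that is already met when the one before it is completed fails the run):
1. the round lid sits on the round canister, let go (horizontal distance between round_lid_grip and round_can_rim below 0.006 m and z of round_lid_grip in the frame of round_can_rim between 0.03 and 0.0365 m and angle between round_lid_grip's own z axis and vertical below 0.05 rad and contact force between round_lid and the fingers below 0.05 N), for 0.2 s.
2. the oblong lid hovers over the oblong canister, held, not touching (horizontal distance between oblong_lid_grip and oblong_can_rim below 0.008 m and z of oblong_lid_grip in the frame of oblong_can_rim between 0.044 and 0.063 m and angle between oblong_lid_grip's own z axis and vertical below 0.09 rad and angle between the x axis of oblong_lid_grip and the x axis of oblong_can_rim, either way round below 0.12 rad and contact force between oblong_lid and oblong_can below 0.02 N and contact force between oblong_lid and the fingers above 1 N and linear speed of oblong_lid below 0.02 m/s), for 0.2 s.
At the end, for the whole second after the job is handed in: Round lid let go, seated on the round canister: centred 6 mm, level. Oblong lid gripped and still over the oblong canister: centred 8 mm, squared 0.12 rad, level 0.09 rad, plug underside 3 to 22 mm above the rim, touching it nowhere. Canisters upright (all of step 1 and all of step 2 and angle between each of round_can_rim, oblong_can_rim's own z axis and vertical below 0.05 rad); the arm keeps its last pose, push and grip.
It fails at once if the oblong lid touches the oblong canister (contact force between oblong_lid and oblong_can above 0.3 N).
It fails at once if a canister is shifted by more than 20 mm (distance of any of round_can_rim, oblong_can_rim from where it was at the start of the episode above 0.02 m).
It fails at once if a lid is dropped (falls free from more than about 10 mm) ((contact force between round_lid and the fingers below 0.02 N and linear speed of round_lid above 0.45 m/s) or (contact force between oblong_lid and the fingers below 0.02 N and linear speed of oblong_lid above 0.45 m/s)).
It fails at once if a bystander is pushed more than 15 mm or tipped (distance of any of tumbler, dispenser, trimmer, comb, pill_box, soap_dish, cream_jar from where it was at the start of the episode above 0.015 m or angle between any of tumbler, dispenser, trimmer, comb, pill_box, soap_dish, cream_jar's own z axis and vertical above 0.25 rad).
It also fails if it takes over 61 s, if anything falls off the work surface, if the arm or the gripper's body presses on something with over 40 N, if the wrist force passes 120 N, or if a joint passes its speed limit or range.

## Working session

There is one attempt and no reset: what is moved stays moved. The work goes in short steps, Python scripts to look and compute and a tool call to move; the robot and the scene stay as the last step left them, time stands still between calls to the robot, and variables do not carry over. Pictures are saved under pics/ and viewed, and the job is handed in when it is done.

Besides the shell and the picture viewer there is one more tool, called after "Emit:" as name(argument=value, ...), one argument or row to a line, values as JSON. send_rows: Moves the arm, as the interface text tells. Its arguments: {"type":"object","properties":{"rows":{"type":"array","items":{"type":"number"}}},"required":["rows"]}

```bash
mkdir -p pics
python3 - <<'E'
from bench import *
import cv2
print(get_obs())
for n in ("scene","top","wrist"):
    s=snapshot(n); cv2.imwrite(f"pics/{n}0.png",s["color"][:,:,::-1])
    print(n,{k:v for k,v in s.items() if k!="color"})
E
```

```text
{'time': 0.0, 'joint_positions': array([-1.44006612e+00,  8.79371442e-02,  1.37224459e+00, -3.68422284e-06,
        1.68358666e+00, -1.03115161e-01]), 'qvel': array([ 1.96247038e-03, -1.71589816e-04,  7.93662073e-04,  1.68028357e-04,
       -1.10460665e-03,  2.96281174e-05]), 'joint_torque': array([ 7.35385674e-04, -3.40173054e+01, -3.02428186e+01,  7.18540745e-02,
        3.28922714e-02, -1.48598224e-04]), 'tool_pos': array([ 0.12735358, -0.53443714,  0.1798189 ]), 'ee_rot': array([-3.14137234e+00,  2.16455582e-03, -1.33695113e+00]), 'wrist_force': array([-0.91465346, -0.09129957,  0.48205536]), 'wrist_torque': array([ 0.01812602, -0.03792637, -0.05089982]), 'width': 0.09437006583953969}
scene {'intrinsics': array([[496.46340974,   0.        , 308.62112824],
       [  0.        , 496.46340974, 239.24342365],
       [  0.        ,   0.        ,   1.        ]]), 'distortion': array([-0.07129328,  0.        ,  0.        ,  0.        ,  0.        ]), 'rvec': array([ 1.06500856,  2.3241786 , -1.12399171]), 'tvec': array([ 0.39118916, -0.17688881,  1.65083773])}
top {'intrinsics': array([
[... 262 characters left out ...]
16596397,  0.1475221 ]), 'tvec': array([-0.03508812,  0.55732507,  1.63585056])}
wrist {'intrinsics': array([[336.0994188 ,   0.        , 316.32366831],
       [  0.        , 336.0994188 , 234.93529206],
       [  0.        ,   0.        ,   1.        ]]), 'distortion': array([-0.05576398,  0.        ,  0.        ,  0.        ,  0.        ]), 'T_tool_cam': array([[ 9.99998709e-01, -5.27930538e-04,  1.51768248e-03,
         2.62541729e-04],
       [ 1.11411151e-04,  9.64995100e-01,  2.62267885e-01,
        -7.58758066e-02],
       [-1.60301538e-03, -2.62267378e-01,  9.64993913e-01,
        -2.04083844e-01],
       [ 0.00000000e+00,  0.00000000e+00,  0.00000000e+00,
         1.00000000e+00]])}
```

View pics/scene0.png

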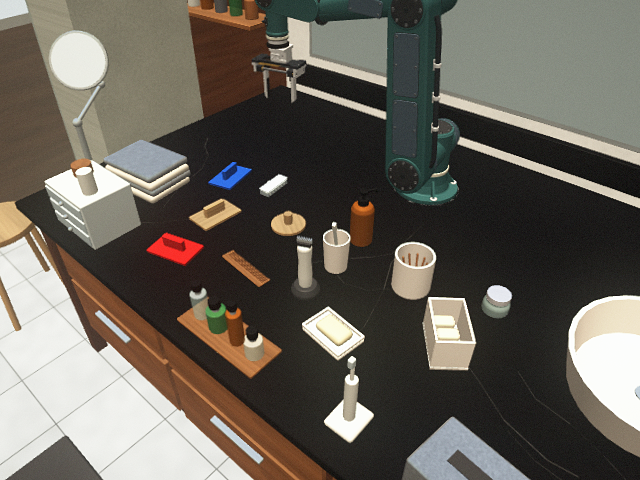

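View pics/top0.png

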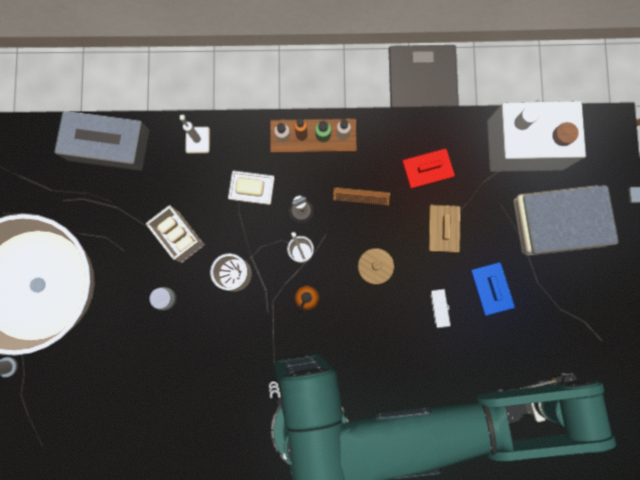

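View pics/wrist0.png

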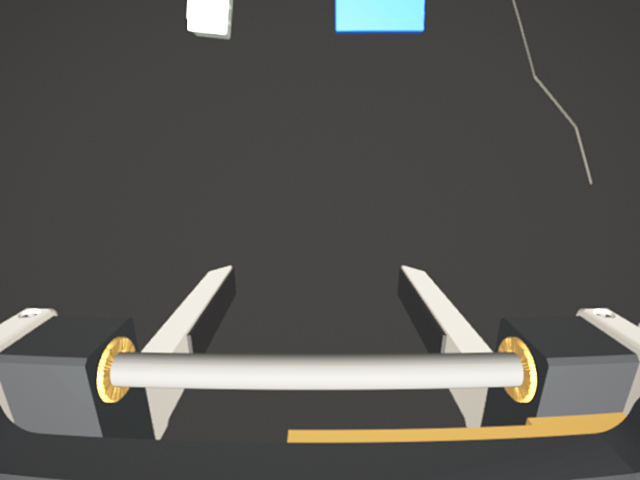

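Candidates in the top view: the oblong lid could be bamboo (445,228), blue (493,288) or red (429,168). The round lid is at (376,266), and the comb (361,197) is a similar colour. By the description I choose the bamboo oblong at (445,228) and the round lid at (376,266). Next is a close crop to check that choice.

```bash
cat > h.py <<'E'
from bench import *
import cv2, numpy as np
def campose(s,obs=None):
    if "rvec" in s:
        R=cv2.Rodrigues(s["rvec"])[0]; return R.T, -R.T@s["tvec"]
    from scipy.spatial.transform import Rotation as Ro
    Rt=Ro.from_euler("xyz",obs["ee_rot"]).as_matrix(); T=s["T_tool_cam"]
    return Rt@T[:3,:3], Rt@T[:3,3]+obs["tool_pos"]
def cast(s,px,z,obs=None):
    R,c=campose(s,obs)
    p=cv2.undistortPoints(np.array(px,float).reshape(-1,1,2),s["intrinsics"],s["distortion"]).reshape(-1,2)
    d=(R@np.c_[p,np.ones(len(p))].T).T
    return c+d*((z-c[2])/d[:,2])[:,None]
def proj(s,P,obs=None):
    R,c=campose(s,obs)
    rv=cv2.Rodrigues(R.T)[0]; return cv2.projectPoints(np.array(P,float).reshape(-1,1,3),rv,-R.T@c,s["intrinsics"],s["distortion"])[0].reshape(-1,2)
E
python3 - <<'E'
from h import *
t=snapshot("top");c=t["color"][:,:,::-1]
a=cv2.resize(c[210:310,340:480],None,fx=5,fy=5,interpolation=cv2.INTER_CUBIC)
b=cv2.resize(c[190:310,140:330],None,fx=4,fy=4,interpolation=cv2.INTER_CUBIC)
cv2.imwrite("pics/a.png",a);cv2.imwrite("pics/b.png",b)
s=snapshot("scene");c=s["color"][:,:,::-1]
cv2.imwrite("pics/c.png",cv2.resize(c[190:380,180:520],None,fx=2.3,fy=2.3,interpolation=cv2.INTER_CUBIC))
print(cast(t,[[376,266],[445,228],[231,271],[175,233],[300,248],[307,297],[302,208],[361,197],[441,308],[251,187],[162,298]],0.05).round(3))
E
```

```text
[[ 0.455 -0.196  0.05 ]
 [ 0.562 -0.398  0.05 ]
 [ 0.448  0.219  0.05 ]
 [ 0.56   0.381  0.05 ]
 [ 0.511  0.021  0.05 ]
 [ 0.37   0.003  0.05 ]
 [ 0.628  0.014  0.05 ]
 [ 0.657 -0.158  0.05 ]
 [ 0.334 -0.377  0.05 ]
 [ 0.692  0.163  0.05 ]
 [ 0.374  0.414  0.05 ]]
```

View pics/a.png

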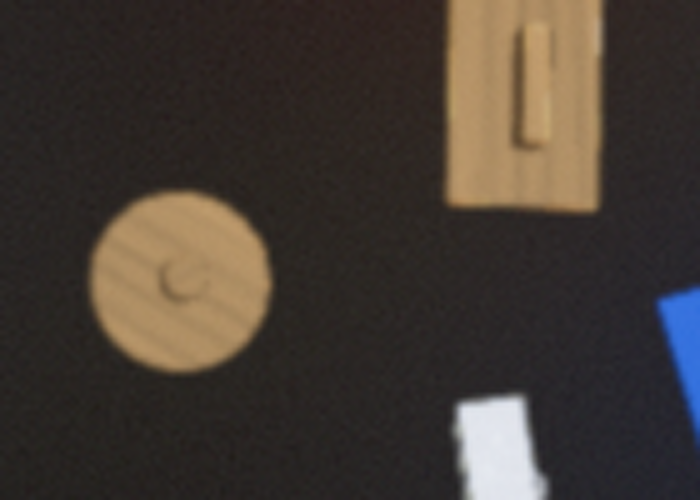

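View pics/b.png

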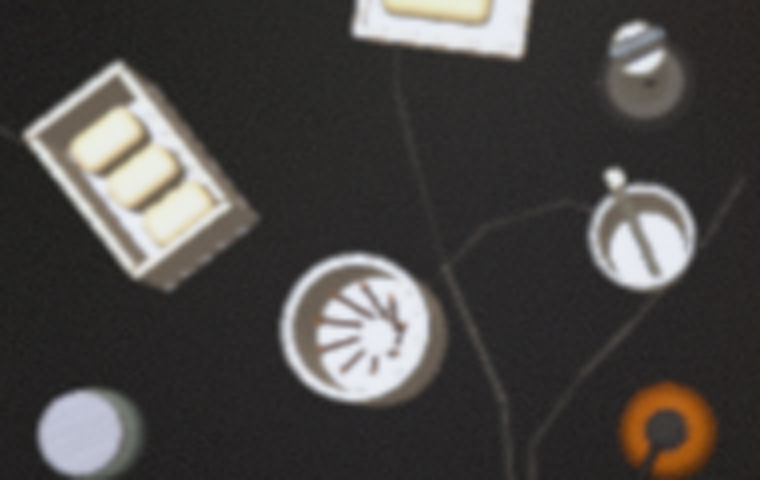

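View pics/c.png

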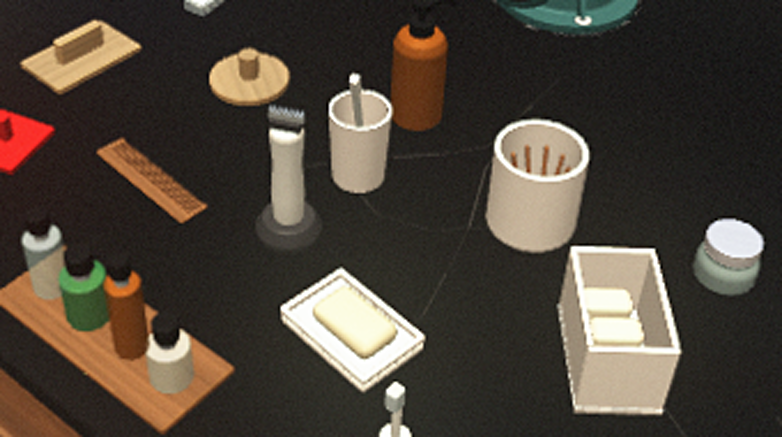

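The crop confirms both bamboo lids: the round one has a knob and the oblong one a bar with its long side roughly along x. Next I measure the lids and the rims.

```bash
cat > m.py <<'E'
from h import *
t=snapshot("top");c=t["color"];
hsv=cv2.cvtColor(c,cv2.COLOR_RGB2HSV)
def big(mask,roi):
    x0,y0,x1,y1=roi; m=np.zeros_like(mask); m[y0:y1,x0:x1]=mask[y0:y1,x0:x1]
    cs,_=cv2.findContours(m,cv2.RETR_EXTERNAL,cv2.CHAIN_APPROX_NONE)
    return max(cs,key=cv2.contourArea)
wood=cv2.inRange(hsv,(8,50,90),(28,200,255))
k=big(wood,(350,240,400,290)); P=cast(t,k.reshape(-1,2),0.017)
e=cv2.fitEllipse((P[:,:2]*1e3).astype(np.float32)); print("round lid",np.array(e[0]),e[1:])
k=big(wood,(420,195,470,260)); P=cast(t,k.reshape(-1,2),0.017)
print("oblong lid",cv2.minAreaRect((P[:,:2]*1e3).astype(np.float32)))
g=cv2.cvtColor(c,cv2.COLOR_RGB2GRAY)
white=cv2.inRange(g,185,255)
cv2.imwrite("pics/w.png",cv2.resize(white[190:310,140:330],None,fx=4,fy=4,interpolation=0))
k=big(white,(200,245,260,300)); P=cast(t,k.reshape(-1,2),0.11)
e=cv2.fitEllipse((P[:,:2]*1e3).astype(np.float32)); print("round can",np.array(e[0]),e[1:])
print(cv2.minEnclosingCircle((P[:,:2]*1e3).astype(np.float32)))
k=big(white,(140,195,210,270)); P=cast(t,k.reshape(-1,2),0.092)
print("oblong can",cv2.minAreaRect((P[:,:2]*1e3).astype(np.float32)))
E
python3 m.py
```

```text
round lid [ 459.01992798 -197.93510437] ((103.58784484863281, 104.47461700439453), 41.133888244628906)
oblong lid ((567.4007568359375, -403.60809326171875), (91.39358520507812, 140.8839874267578), 87.25653839111328)
round can [442.09255981 216.61112976] ((95.72862243652344, 95.96910858154297), 37.19710922241211)
((442.0184631347656, 216.7279815673828), 49.28871536254883)
oblong can ((556.966552734375, 380.4921875), (130.26885986328125, 83.32457733154297), 38.02385711669922)
```

View pics/w.png

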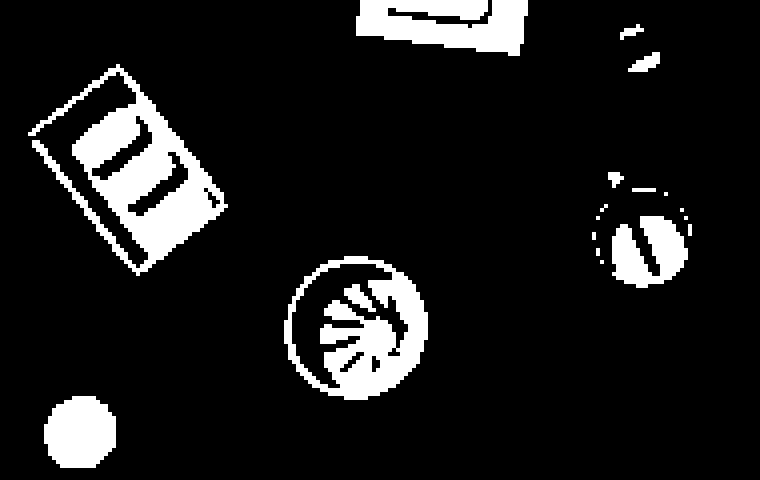

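Targets so far, in mm, with yaw in degrees:

| Target | Position | Yaw |
|---|---|---|
| round lid | (459,-198) | any |
| oblong lid | (567,-404) | -2.7 |
| round canister | (442,217) | any |
| oblong canister | (557,380) | 38 |

I'll move above the round lid.

Emit:
send_rows(
  rows=[30,30,10,0,0,0,1,40,40,10,0,0,0,1,40,40,10,0,0,0,1,45,45,10,0,0,0,1,45,45,10,0,0,0,1,45,45,10,0,0,0,1,45,45,10,0,0,0,1,32,35,0,0,0,0,1],
)

```text
time: 1.3
tool_pos: [0.4458, -0.2136, 0.2509]
ee_rot: [-3.14, -0.002, -1.335]
wrist_force: [-0.0, -0.1, -0.8]
width: 0.094
```

Emit:
send_rows(
  rows=[10,11,0,0,0,0,1,0,0,0,0,0,0,1,0,0,0,0,0,0,1,0,0,0,0,0,0,1,0,0,0,0,0,0,1,0,0,0,0,0,0,1,0,0,0,0,0,0,1,0,0,0,0,0,0,1],
)

```text
time: 2.3
tool_pos: [0.454, -0.2045, 0.2498]
ee_rot: [3.142, -0.0, -1.337]
wrist_force: [-0.4, 0.6, 0.4]
width: 0.0939
```

Run:
```python
from h import *
o=get_obs();s=snapshot("wrist");cv2.imwrite("pics/w1.png",s["color"][:,:,::-1])
print(o["tool_pos"],np.degrees(o["ee_rot"]))
hsv=cv2.cvtColor(s["color"],cv2.COLOR_RGB2HSV)
print(proj(s,[[.459,-.198,.017],[.459,-.198,.052]],o))
```

```text
[ 0.45403327 -0.20445708  0.24983005] [ 1.79999207e+02 -8.43892562e-03 -7.66041823e+01]
[[311.64972181 198.68278273]
 [311.31088014 203.25565174]]
```

View pics/w1.png

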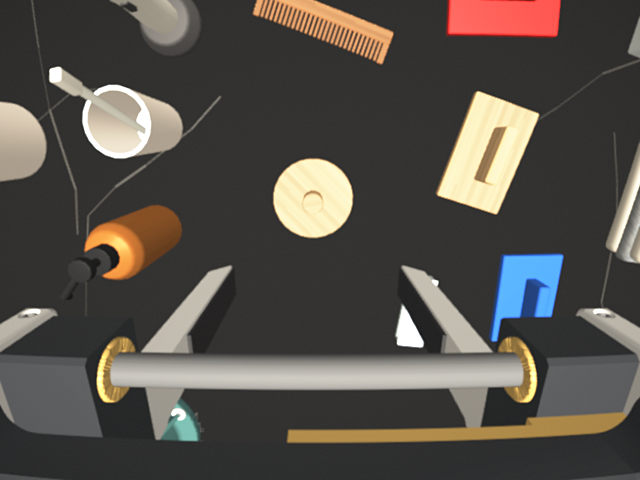

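The wrist view shows the round lid centred at (313,198) and its knob at (313,202), within 1–2 px of the prediction. The oblong lid is at (488,153). I'll refine both numerically.

Run:
```python
from h import *
o=get_obs();s=snapshot("wrist")
hsv=cv2.cvtColor(s["color"],cv2.COLOR_RGB2HSV)
m=cv2.inRange(hsv,(8,30,110),(32,220,255))
def big(roi):
    x0,y0,x1,y1=roi; k=np.zeros_like(m);k[y0:y1,x0:x1]=m[y0:y1,x0:x1]
    return max(cv2.findContours(k,0,1)[0],key=cv2.contourArea).reshape(-1,2)
P=cast(s,big((250,140,370,250)),.017,o);print(cv2.fitEllipse((P[:,:2]*1e3).astype(np.float32)))
P=cast(s,big((425,80,550,225)),.017,o);print(cv2.minAreaRect((P[:,:2]*1e3).astype(np.float32)))
c=s["color"][80:225,425:550,::-1];cv2.imwrite("pics/w1o.png",cv2.resize(c,None,fx=4,fy=4))
```

```text
((459.17193603515625, -199.21932983398438), (104.0184555053711, 104.71336364746094), 95.54010772705078)
((567.5325927734375, -404.1759338378906), (91.8325424194336, 137.98275756835938), 86.39735412597656)
```

View pics/w1o.png

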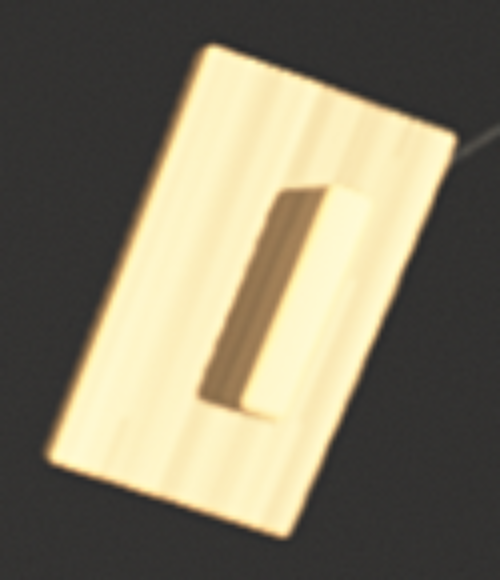

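Emit:
send_rows(
  rows=[5,5,-20,0,0,0,1,0,0,-40,0,0,0,1,0,0,-40,0,0,0,1,0,0,-40,0,0,0,1,0,0,-30,0,0,0,1,0,0,-20,0,0,0,1,0,0,-16,0,0,0,1,0,0,0,0,0,0,1],
)

```text
time: 3.4
tool_pos: [0.4582, -0.1989, 0.0426]
ee_rot: [3.14, 0.002, -1.337]
wrist_force: [0.6, 0.2, -0.3]
width: 0.0942
```

Run:
```python
from h import *
o=get_obs();s=snapshot("wrist");cv2.imwrite("pics/w2.png",s["color"][:,:,::-1])
print(o["tool_pos"],np.degrees(o["ee_rot"]))
```

```text
[ 0.45823176 -0.19891712  0.04258689] [ 1.79888340e+02  9.91922112e-02 -7.65992644e+01]
```

View pics/w2.png

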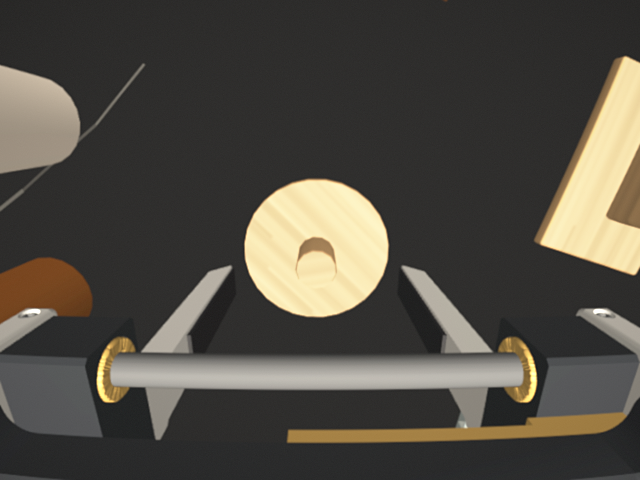

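The knob is at (316,265), centred between the fingers (233..402, midpoint 317). I'll descend the rest of the way and close.

Emit:
send_rows(
  rows=[0,0,-10,0,0,0,1,0,0,-9,0,0,0,1,0,0,0,0,0,0,1,0,0,0,0,0,0,0,0,0,0,0,0,0,0,0,0,0,0,0,0,0,0,0,0,0,0,0,0,0,0,0,0,0,0,0],
)

```text
time: 4.45
tool_pos: [0.4591, -0.1995, 0.0249]
ee_rot: [-3.142, -0.0, -1.337]
wrist_force: [-0.1, -0.5, 0.9]
width: 0.0476
```

Emit:
send_rows(
  rows=[0,0,0,0,0,0,0,0,0,0,0,0,0,0,0,0,0,0,0,0,0,0,0,0,0,0,0,0,0,0,5,0,0,0,0,0,0,10,0,0,0,0,0,0,20,0,0,0,0,0,0,15,0,0,0,0],
)

```text
time: 5.45
tool_pos: [0.4595, -0.1997, 0.0764]
ee_rot: [-3.14, -0.001, -1.337]
wrist_force: [-0.2, -1.2, 0.1]
width: 0.0245
```

Run:
```python
from h import *
o=get_obs();s=snapshot("wrist");cv2.imwrite("pics/w3.png",s["color"][:,:,::-1])
print(o["tool_pos"],np.degrees(o["ee_rot"]),o["wrist_force"],o["width"])
```

```text
[ 0.45953226 -0.199727    0.07640388] [-1.79932336e+02 -7.17230478e-02 -7.66064906e+01] [-0.15992246 -1.19600784  0.05453296] 0.02447681950899925
```

View pics/w3.png

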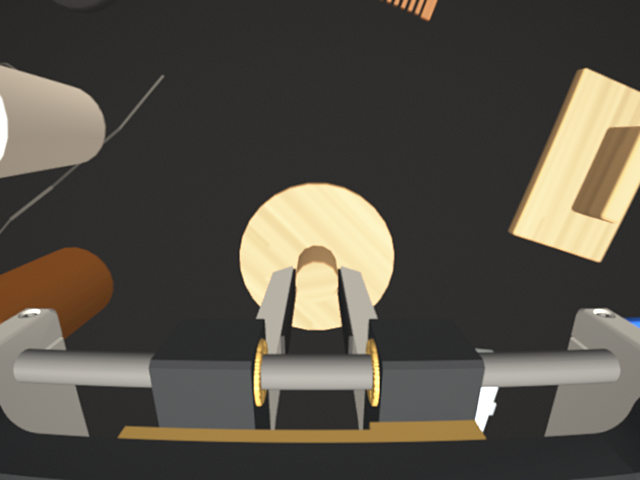

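The lid is lifted: the disc's apparent width grew from 143 to 154 px. Next I measure where the lid sits in the hand, and raise it.

Emit:
send_rows(
  rows=[0,0,30,0,0,0,0,0,0,40,0,0,0,0,0,0,40,0,0,0,0,0,0,40,0,0,0,0,0,0,40,0,0,0,0,0,0,10,0,0,0,0,0,0,0,0,0,0,0,0,0,0,0,0,0,0],
)

```text
time: 6.5
tool_pos: [0.4583, -0.199, 0.2724]
ee_rot: [3.139, 0.003, -1.337]
wrist_force: [-0.6, 0.0, -0.9]
width: 0.0242
```

```bash
cat > lid.py <<'E'
from h import *
o=get_obs();s=snapshot("wrist");cv2.imwrite("pics/w4.png",s["color"][:,:,::-1])
print(o["tool_pos"],np.degrees(o["ee_rot"]),o["width"])
hsv=cv2.cvtColor(s["color"],cv2.COLOR_RGB2HSV)
m=cv2.inRange(hsv,(8,30,110),(32,220,255)); m[340:]=0
k=max(cv2.findContours(m,0,1)[0],key=cv2.contourArea).reshape(-1,2)
hull=cv2.convexHull(k).reshape(-1,2)
P=cast(s,hull,o["tool_pos"][2]-.008,o)
e=cv2.fitEllipseDirect((P[:,:2]*1e3).astype(np.float32));print(e, np.array(e[0])-o["tool_pos"][:2]*1e3)
E
python3 lid.py
```

```text
[ 0.45832772 -0.19902378  0.27239738] [ 1.79826667e+02  1.55697862e-01 -7.66080495e+01] 0.024229277371507908
((458.5679016113281, -199.57632446289062), (103.77288055419922, 104.76903533935547), 90.753662109375) [ 0.24017708 -0.55254716]
```

View pics/w4.png

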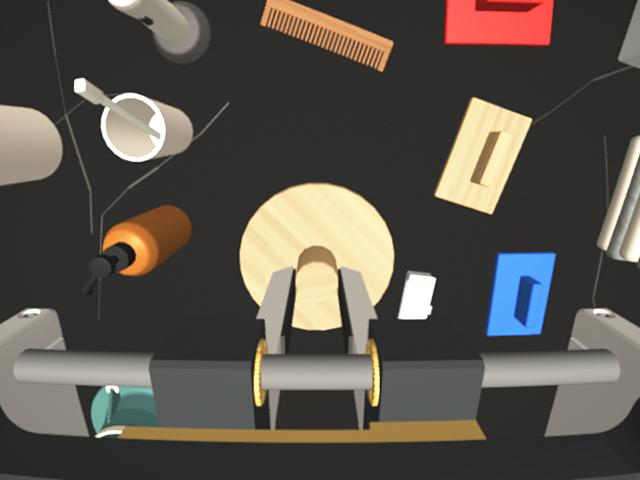

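The lid is centred in the hand to 0.6 mm. I'll carry it high to a stop just short of the round canister, so the wrist camera can see the rim.

Emit:
send_rows(
  rows=[-5,15,0,0,0,0,0,-10,30,0,0,0,0,0,-15,45,0,0,0,0,0,-15,50,0,0,0,0,0,-15,55,0,0,0,0,0,-15,55,0,0,0,0,0,-15,55,0,0,0,0,0,-9,50,0,0,0,0,0],
)

```text
time: 7.55
tool_pos: [0.3581, 0.1576, 0.2746]
ee_rot: [-3.141, 0.0, -1.336]
wrist_force: [1.8, 0.6, -0.4]
width: 0.0235
```

Emit:
send_rows(
  rows=[0,35,0,0,0,0,0,0,20,0,0,0,0,0,0,6,0,0,0,0,0,0,0,0,0,0,0,0,0,0,0,0,0,0,0,0,0,0,0,0,0,0,0,0,0,0,0,0,0,0,0,0,0,0,0,0],
)

```text
time: 8.55
tool_pos: [0.3601, 0.2163, 0.2748]
ee_rot: [-3.142, -0.0, -1.338]
wrist_force: [0.4, -0.2, -1.2]
width: 0.0238
```

```bash
python3 lid.py
python3 - <<'E'
from h import *
o=get_obs();s=snapshot("wrist")
print(proj(s,[[.442,.217,.11],[.557,.380,.092]],o))
E
```

```text
[0.36013888 0.21633358 0.27484694] [-1.79997237e+02 -4.85106264e-03 -7.66388771e+01] 0.023769061860543637
((360.4060363769531, 215.70166015625), (103.83050537109375, 104.45691680908203), 100.59149932861328) [ 0.26715438 -0.63191995]
[[332.76871891 140.19544186]
 [205.05079241  -7.38657805]]
```

View pics/w4.png

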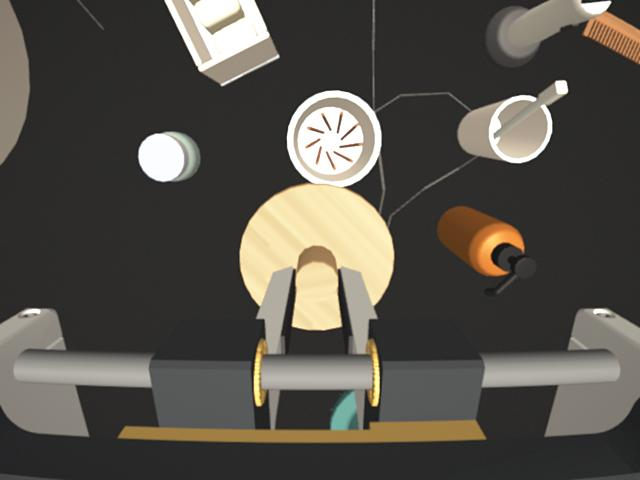

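The rim is fully visible, centred near (334,139) against a prediction of (333,140). I'll fit its outer edge.

Run:
```python
from h import *
o=get_obs();s=snapshot("wrist")
g=cv2.cvtColor(s["color"],cv2.COLOR_RGB2GRAY); hsv=cv2.cvtColor(s["color"],cv2.COLOR_RGB2HSV)
m=cv2.inRange(hsv,(0,0,225),(180,30,255)); k=np.zeros_like(m);k[80:189,270:400]=m[80:189,270:400]
c=max(cv2.findContours(k,0,1)[0],key=cv2.contourArea).reshape(-1,2); c=cv2.convexHull(c).reshape(-1,2); c=c[c[:,1]<182]
P=cast(s,c,.11,o);print(cv2.fitEllipseDirect((P[:,:2]*1e3).astype(np.float32)))
cv2.imwrite("pics/k.png",cv2.resize(k[80:190,270:400],None,fx=4,fy=4))
```

```text
((442.3318176269531, 215.89053344726562), (99.62821197509766, 99.85820770263672), 7.25031042098999)
```

View pics/k.png

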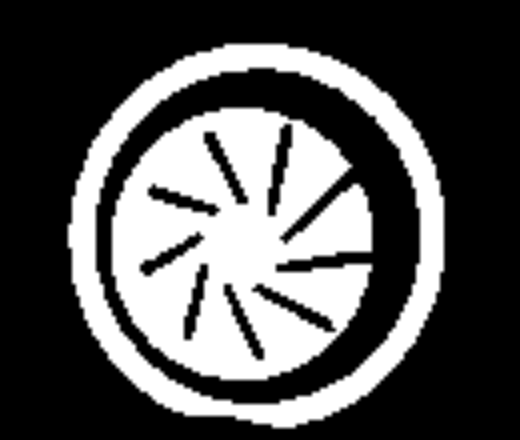

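The rim centre is (442.3,215.9) and the lid centre (360.4,215.7), so I need +82 in x. I'll move over and down to 15 mm above.

Emit:
send_rows(
  rows=[15,0,0,0,0,0,0,25,0,0,0,0,0,0,25,0,0,0,0,0,0,17,0,0,0,0,0,0,0,0,-25,0,0,0,0,0,0,-40,0,0,0,0,0,0,-35,0,0,0,0,0,0,-20,0,0,0,0],
)

```text
time: 9.7
tool_pos: [0.4414, 0.2162, 0.1523]
ee_rot: [3.138, -0.001, -1.337]
wrist_force: [0.7, -0.7, -1.5]
width: 0.0239
```

Emit:
send_rows(
  rows=[0,0,0,0,0,0,0,0,0,0,0,0,0,0,0,0,0,0,0,0,0,0,0,0,0,0,0,0,0,0,-4,0,0,0,0,0,0,-4,0,0,0,0,0,0,0,0,0,0,0,0,0,0,0,0,0,0],
)

```text
time: 10.7
tool_pos: [0.442, 0.2166, 0.1467]
ee_rot: [3.141, -0.0, -1.337]
wrist_force: [-0.0, -0.2, -1.4]
width: 0.0239
```

```bash
python3 lid.py
python3 - <<'E'
from h import *
s=snapshot("scene");cv2.imwrite("pics/s5.png",cv2.resize(s["color"][180:320,340:500,::-1],None,fx=4,fy=4,interpolation=cv2.INTER_CUBIC))
print(get_obs()["wrist_force"])
E
```

```text
[0.44200173 0.21655944 0.14671757] [ 1.79989643e+02 -6.46611933e-03 -7.66036139e+01] 0.023879852787818907
((444.6563720703125, 216.57257080078125), (102.1214370727539, 110.54703521728516), 102.67076873779297) [2.6546396 0.0131348]
[-0.11370481  0.08944515 -1.26800671]
```

View pics/s5.png

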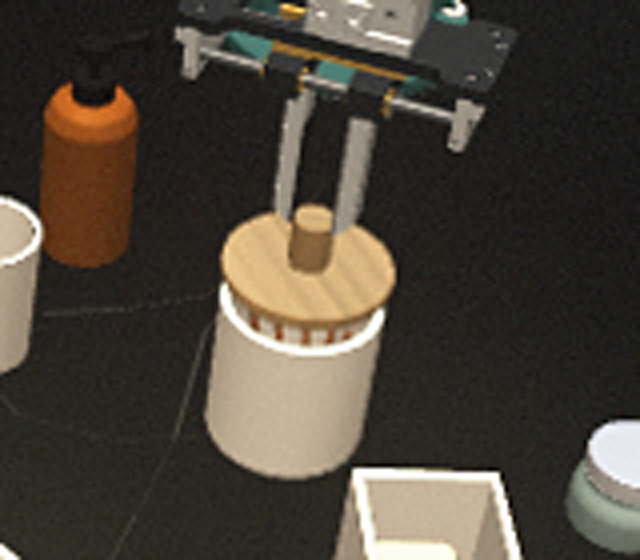

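The scene view shows the lid level, centred over the can with the plug just above the rim. I'll lower gently.

Emit:
send_rows(
  rows=[0,0,-3,0,0,0,0,0,0,-3,0,0,0,0,0,0,-3,0,0,0,0,0,0,-3,0,0,0,0,0,0,-2,0,0,0,0,0,0,-2,0,0,0,0,0,0,-1,0,0,0,0,0,0,0,0,0,0,0],
)

```text
time: 11.8
tool_pos: [0.442, 0.2166, 0.1298]
ee_rot: [3.142, -0.0, -1.337]
wrist_force: [-0.1, -0.4, -0.7]
width: 0.0237
```

Emit:
send_rows(
  rows=[0,0,-1,0,0,0,0,0,0,0,0,0,0,0,0,0,0,0,0,0,0,0,0,0,0,0,0,0,0,0,0,0,0,0,0,0,0,0,0,0,0,0,0,0,0,0,0,0,0,0,0,0,0,0,0,0],
)

```text
time: 12.8
tool_pos: [0.4421, 0.2166, 0.1288]
ee_rot: [-3.142, -0.0, -1.337]
wrist_force: [0.7, 0.7, -0.4]
width: 0.0238
```

```bash
python3 - <<'E'
from h import *
s=snapshot("scene");cv2.imwrite("pics/s6.png",cv2.resize(s["color"][180:320,340:500,::-1],None,fx=4,fy=4,interpolation=cv2.INTER_CUBIC))
o=get_obs();print(o["wrist_force"],o["tool_pos"])
E
```

```text
[-0.26480249  1.43526005 -0.54882483] [0.4420436  0.21657359 0.12881098]
```

View pics/s6.png

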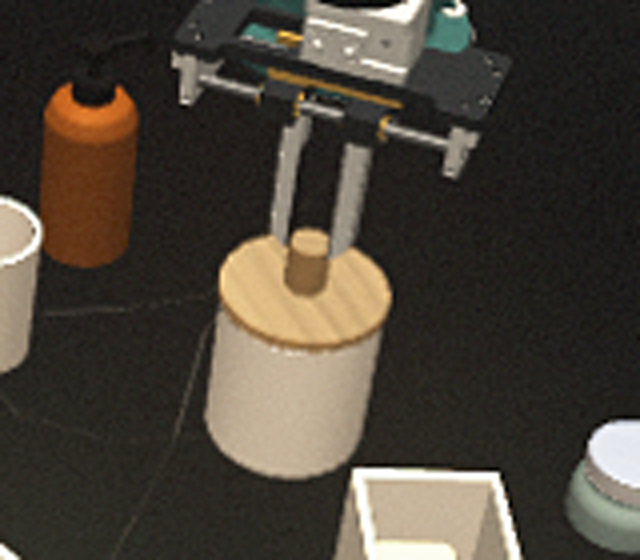

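The plug is in and the disc is practically on the rim. I'll go one millimetre further and check the force.

Emit:
send_rows(
  rows=[0,0,-1,0,0,0,0,0,0,0,0,0,0,0,0,0,-0.5,0,0,0,0,0,0,0,0,0,0,0,0,0,0,0,0,0,0,0,0,0,0,0,0,0,0,0,0,0,0,0,0,0,0,0,0,0,0,0],
)

```text
time: 13.85
tool_pos: [0.4421, 0.2166, 0.1277]
ee_rot: [-3.141, -0.0, -1.337]
wrist_force: [-0.9, 0.3, 4.7]
width: 0.0243
```

Contact at 4.7 N, so the lid is seated. I'll open.

Emit:
send_rows(
  rows=[0,0,0,0,0,0,0.1,0,0,0,0,0,0,0.2,0,0,0,0,0,0,0.3,0,0,0,0,0,0,0.5,0,0,0,0,0,0,0.7,0,0,0,0,0,0,0.7,0,0,0,0,0,0,0.7,0,0,0,0,0,0,0.7],
)

```text
time: 14.85
tool_pos: [0.4421, 0.2166, 0.1273]
ee_rot: [-3.142, -0.0, -1.337]
wrist_force: [0.4, 0.6, -0.5]
width: 0.0652
```

Emit:
send_rows(
  rows=[0,0,10,0,0,0,0.7,0,0,15,0,0,0,0.7,0,0,30,0,0,0,0.7,0,0,40,0,0,0,0.7,-15,0,30,0,0,0,0.7,-35,0,20,0,0,0,0.7,-30,0,0,0,0,0,0.7,0,0,0,0,0,0,0.7],
)

```text
time: 15.85
tool_pos: [0.3615, 0.2169, 0.2748]
ee_rot: [-3.137, 0.001, -1.336]
wrist_force: [0.6, 0.7, -0.5]
width: 0.0653
```

Emit:
send_rows(
  rows=[0,0,0,0,0,0,0.7,0,0,0,0,0,0,0.7,0,0,0,0,0,0,0.7,0,0,0,0,0,0,0.7,0,0,0,0,0,0,0.7,0,0,0,0,0,0,0.7,0,0,0,0,0,0,0.7,0,0,0,0,0,0,0.7],
)

```text
time: 16.85
tool_pos: [0.362, 0.2166, 0.2723]
ee_rot: [-3.142, -0.0, -1.337]
wrist_force: [-0.2, 0.0, 0.3]
width: 0.066
```

```bash
python3 - <<'E'
from h import *
o=get_obs();s=snapshot("wrist");cv2.imwrite("pics/w7.png",s["color"][:,:,::-1]);print(o["tool_pos"])
hsv=cv2.cvtColor(s["color"],cv2.COLOR_RGB2HSV)
m=cv2.inRange(hsv,(8,30,110),(32,220,255)); m[300:]=0
c=max(cv2.findContours(m,0,1)[0],key=cv2.contourArea).reshape(-1,2)
P=cast(s,c,.12,o);print(cv2.fitEllipseDirect((P[:,:2]*1e3).astype(np.float32)))
s=snapshot("scene");cv2.imwrite("pics/s7.png",s["color"][:,:,::-1])
E
```

```text
[0.3620231  0.21655014 0.2723448 ]
((442.14129638671875, 215.6519012451172), (103.6069107055664, 103.98772430419922), 18.72121810913086)
```

View pics/w7.png

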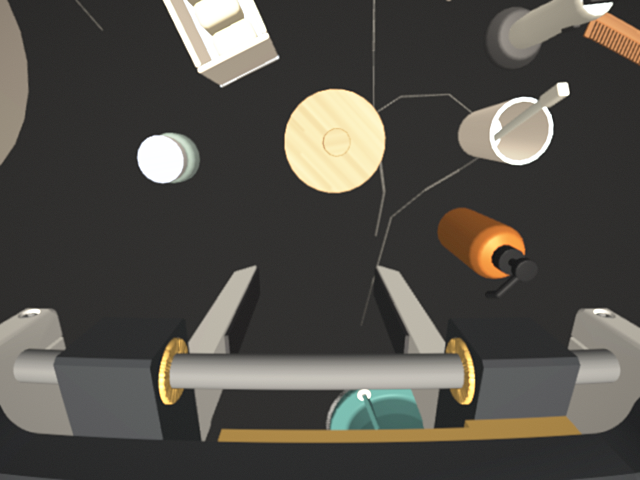

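View pics/s7.png

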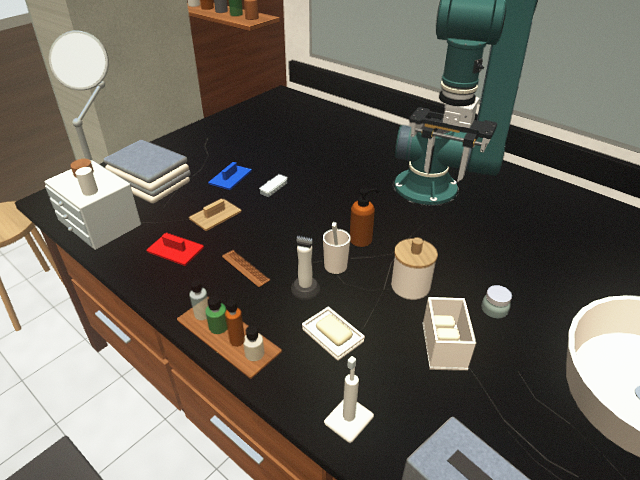

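The round lid is seated, centred within 0.4 mm in this view. While nearby and empty-handed, I'll take a good look at the oblong canister.

Emit:
send_rows(
  rows=[10,20,0,0,0,0,1,20,30,0,0,0,0,1,25,35,0,0,0,0,1,25,35,0,0,0,0,1,20,25,0,0,0,0,1,10,15,0,0,0,0,1,0,0,0,0,0,0,1,0,0,0,0,0,0,1],
)

```text
time: 17.95
tool_pos: [0.4718, 0.3761, 0.2724]
ee_rot: [3.141, -0.0, -1.337]
wrist_force: [-0.4, -0.7, 0.2]
width: 0.094
```

Emit:
send_rows(
  rows=[0,0,0,0,0,0,1,0,0,0,0,0,0,1,0,0,0,0,0,0,1,0,0,0,0,0,0,1,0,0,0,0,0,0,1,0,0,0,0,0,0,1,0,0,0,0,0,0,1,0,0,0,0,0,0,1],
)

```text
time: 18.95
tool_pos: [0.4721, 0.3766, 0.2723]
ee_rot: [3.142, -0.0, -1.337]
wrist_force: [-1.1, -0.7, 0.1]
width: 0.094
```

```bash
python3 - <<'E'
from h import *
o=get_obs();s=snapshot("wrist");cv2.imwrite("pics/w8.png",s["color"][:,:,::-1]);print(o["tool_pos"])
q=proj(s,[[.557,.3805,.092]],o)[0]; print(q)
hsv=cv2.cvtColor(s["color"],cv2.COLOR_RGB2HSV)
m=cv2.inRange(hsv,(0,0,225),(180,40,255)); k=np.zeros_like(m); x,y=q.astype(int); k[max(0,y-85):y+85,x-85:x+85]=m[max(0,y-85):y+85,x-85:x+85]
cv2.imwrite("pics/k8.png",k)
c=max(cv2.findContours(k,0,1)[0],key=cv2.contourArea).reshape(-1,2)
P=cast(s,c,.092,o);print(cv2.minAreaRect((P[:,:2]*1e3).astype(np.float32)))
E
```

```text
[0.47206312 0.37657879 0.27227005]
[329.88479781 136.82725681]
((555.3643798828125, 382.31524658203125), (97.90103149414062, 58.78262710571289), 37.75627136230469)
```

View pics/w8.png

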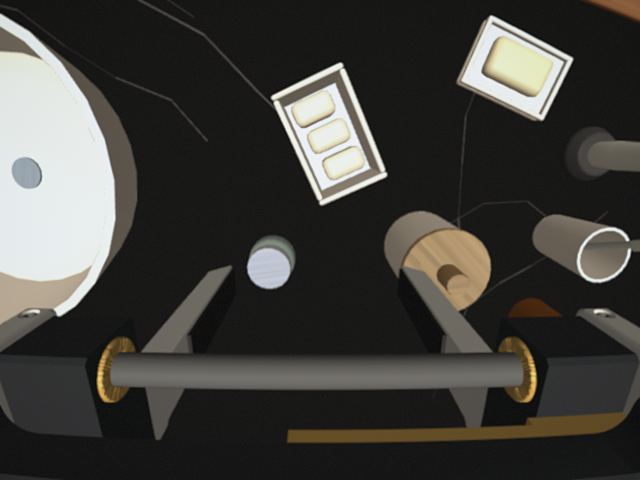

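View pics/k8.png

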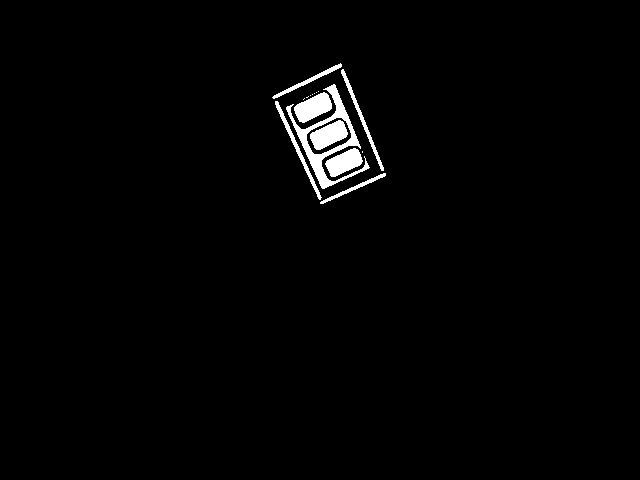

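Clear view: the oblong can's rim runs (273,97)–(341,66)–(385,175)–(320,203). The contour I picked was the inside, so I'll take all the mask pixels instead.

```bash
python3 - <<'E'
from h import *
o=get_obs();s=snapshot("wrist")
k=cv2.imread("pics/k8.png",0); c=cv2.findNonZero(k).reshape(-1,2)
P=cast(s,c,.092,o);print(cv2.minAreaRect((P[:,:2]*1e3).astype(np.float32)))
E
```

```text
((557.4944458007812, 380.2839050292969), (130.01510620117188, 82.12913513183594), 37.7077522277832)
```

The oblong can is at (557.5,380.3) with yaw 37.7°, agreeing with the top camera (557.0,380.5,38.0°). Now back across to the oblong lid, turning about -16° on the way.

Emit:
send_rows(
  rows=[2,-20,0,0,0,-2,1,2,-40,0,0,0,-2,1,2,-55,0,0,0,-2,1,2,-55,0,0,0,-2,1,2,-55,0,0,0,-2,1,2,-55,0,0,0,-2,1,2,-55,0,0,0,-2,1,2,-55,0,0,0,-2,1],
)

```text
time: 20.05
tool_pos: [0.4872, -0.0162, 0.2726]
ee_rot: [-3.141, -0.001, -1.62]
wrist_force: [0.3, 0.4, 0.5]
width: 0.0941
```

Emit:
send_rows(
  rows=[0,-55,0,0,0,0,1,0,-55,0,0,0,0,1,0,-55,0,0,0,0,1,0,-55,0,0,0,0,1,0,-55,0,0,0,0,1,0,-55,0,0,0,0,1,0,-40,0,0,0,0,1,0,-20,0,0,0,0,1],
)

```text
time: 21.05
tool_pos: [0.4864, -0.4058, 0.2717]
ee_rot: [3.14, 0.0, -1.62]
wrist_force: [0.9, -0.4, -0.2]
width: 0.094
```

Emit:
send_rows(
  rows=[0,0,0,0,0,0,1,0,0,0,0,0,0,1,0,0,0,0,0,0,1,0,0,0,0,0,0,1,0,0,0,0,0,0,1,0,0,0,0,0,0,1,0,0,0,0,0,0,1,0,0,0,0,0,0,1],
)

```text
time: 22.05
tool_pos: [0.488, -0.4035, 0.2722]
ee_rot: [3.142, 0.0, -1.616]
wrist_force: [-0.3, 1.0, -0.5]
width: 0.0942
```

```bash
cat > ol.py <<'E'
from h import *
o=get_obs();s=snapshot("wrist");cv2.imwrite("pics/w9.png",s["color"][:,:,::-1]);print(o["tool_pos"],np.degrees(o["ee_rot"]))
q=proj(s,[[.5675,-.404,.017]],o)[0]; print(q)
hsv=cv2.cvtColor(s["color"],cv2.COLOR_RGB2HSV)
m=cv2.inRange(hsv,(8,30,150),(32,220,255)); k=np.zeros_like(m); x,y=q.astype(int); k[max(0,y-90):y+90,x-90:x+90]=m[max(0,y-90):y+90,x-90:x+90]
c=max(cv2.findContours(k,0,1)[0],key=cv2.contourArea).reshape(-1,2)
P=cast(s,c,.017,o);print(cv2.minAreaRect((P[:,:2]*1e3).astype(np.float32)))
E
python3 ol.py
```

```text
[ 0.48802917 -0.40345592  0.27224413] [ 1.79994705e+02  5.33878196e-04 -9.26092947e+01]
[313.22337703 141.41995185]
((567.7325439453125, -405.25836181640625), (89.55403900146484, 137.18043518066406), 86.74072265625)
```

View pics/w9.png

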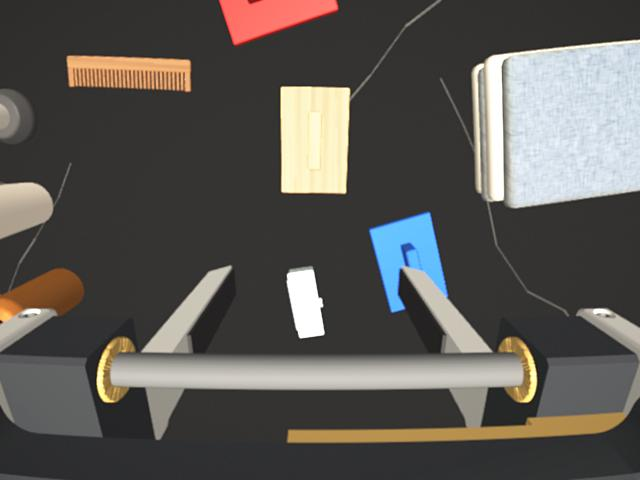

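The oblong lid is at (567.7,-405.3), yaw -3.3°. I need +80 x, -2 y, -0.7° and then down.

Emit:
send_rows(
  rows=[15,-1,0,0,0,-0.7,1,30,-1,-10,0,0,0,1,25,0,-30,0,0,0,1,10,0,-40,0,0,0,1,0,0,-45,0,0,0,1,0,0,-40,0,0,0,1,0,0,-30,0,0,0,1,0,0,-20,0,0,0,1],
)

```text
time: 23.1
tool_pos: [0.5673, -0.4049, 0.055]
ee_rot: [3.139, 0.002, -1.629]
wrist_force: [0.1, 0.5, 0.1]
width: 0.0941
```

Emit:
send_rows(
  rows=[0,0,-12,0,0,0,1,0,0,0,0,0,0,1,0,0,0,0,0,0,1,0,0,0,0,0,0,1,0,0,0,0,0,0,1,0,0,0,0,0,0,1,0,0,0,0,0,0,1,0,0,0,0,0,0,1],
)

```text
time: 24.1
tool_pos: [0.568, -0.4054, 0.0452]
ee_rot: [3.141, 0.0, -1.628]
wrist_force: [0.7, -0.1, -0.2]
width: 0.094
```

```bash
python3 ol.py
```

```text
[ 0.56800916 -0.40538574  0.04524987] [ 1.79992525e+02  1.56820508e-04 -9.33056684e+01]
[313.48241036 252.89068488]
((566.4326171875, -404.63818359375), (88.10580444335938, 132.13589477539062), 86.45757293701172)
```

View pics/w9.png

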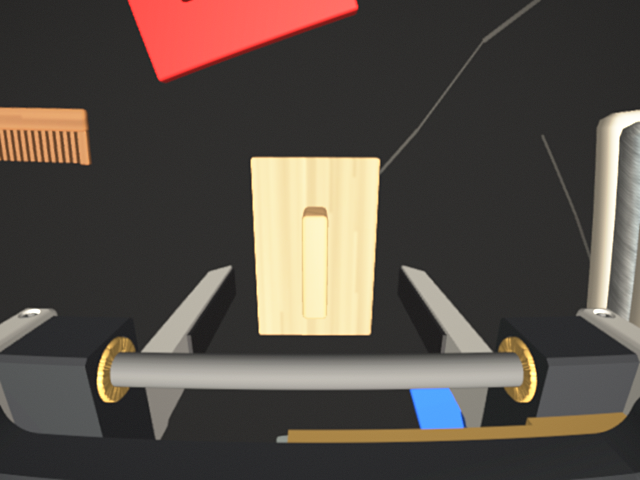

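The bar is at (315,265), square to the jaws and within 1 mm of centre. I'll descend 20 mm and close.

Emit:
send_rows(
  rows=[0,0,-10,0,0,0,1,0,0,-10,0,0,0,1,0,0,0,0,0,0,1,0,0,0,0,0,0,1,0,0,0,0,0,0,0.4,0,0,0,0,0,0,0.2,0,0,0,0,0,0,0,0,0,0,0,0,0,0],
)

```text
time: 25.15
tool_pos: [0.5681, -0.4055, 0.0254]
ee_rot: [-3.141, -0.0, -1.628]
wrist_force: [-0.8, 0.1, 0.8]
width: 0.0572
```

Emit:
send_rows(
  rows=[0,0,0,0,0,0,0,0,0,0,0,0,0,0,0,0,0,0,0,0,0,0,0,0,0,0,0,0,0,0,0,0,0,0,0,0,0,0,0,0,0,0,0,0,0,0,0,0,0,0,0,0,0,0,0,0],
)

```text
time: 26.15
tool_pos: [0.5681, -0.4053, 0.0253]
ee_rot: [3.142, 0.0, -1.628]
wrist_force: [0.3, 0.4, 0.7]
width: 0.0145
```

Emit:
send_rows(
  rows=[0,0,5,0,0,0,0,0,0,10,0,0,0,0,0,0,25,0,0,0,0,0,0,40,0,0,0,0,0,0,50,0,0,0,0,0,0,50,0,0,0,0,0,0,45,0,0,0,0,0,0,20,0,0,0,0],
)

```text
time: 27.15
tool_pos: [0.5687, -0.406, 0.2759]
ee_rot: [-3.135, -0.005, -1.629]
wrist_force: [0.1, -0.2, -1.0]
width: 0.0147
```

Emit:
send_rows(
  rows=[0,0,5,0,0,0,0,0,0,0,0,0,0,0,0,0,0,0,0,0,0,0,0,0,0,0,0,0,0,0,0,0,0,0,0,0,0,0,0,0,0,0,0,0,0,0,0,0,0,0,0,0,0,0,0,0],
)

```text
time: 28.15
tool_pos: [0.5681, -0.4054, 0.2754]
ee_rot: [-3.141, -0.0, -1.628]
wrist_force: [0.4, 0.9, -2.2]
width: 0.0147
```

```bash
cat > hl.py <<'E'
from h import *
from scipy.spatial.transform import Rotation as Ro
o=get_obs();s=snapshot("wrist");cv2.imwrite("pics/w10.png",s["color"][:,:,::-1]);print(o["tool_pos"],np.degrees(o["ee_rot"]),o["width"],o["wrist_force"])
hsv=cv2.cvtColor(s["color"],cv2.COLOR_RGB2HSV)
m=cv2.inRange(hsv,(8,30,150),(32,220,255)); m[345:]=0
c=max(cv2.findContours(m,0,1)[0],key=cv2.contourArea).reshape(-1,2)
P=cast(s,c,o["tool_pos"][2]-.008,o);r=cv2.minAreaRect((P[:,:2]*1e3).astype(np.float32));print(r,np.array(r[0])-o["tool_pos"][:2]*1e3)
E
python3 hl.py
```

```text
[ 0.56807846 -0.4054008   0.27539452] [-1.79993293e+02 -1.01289188e-02 -9.33023872e+01] 0.014715244844509067 [ 0.44854627  0.86267632 -2.16322769]
((570.3685302734375, -406.14825439453125), (87.74291229248047, 130.92898559570312), 86.59941864013672) [ 2.29007072 -0.74745584]
```

View pics/w10.png

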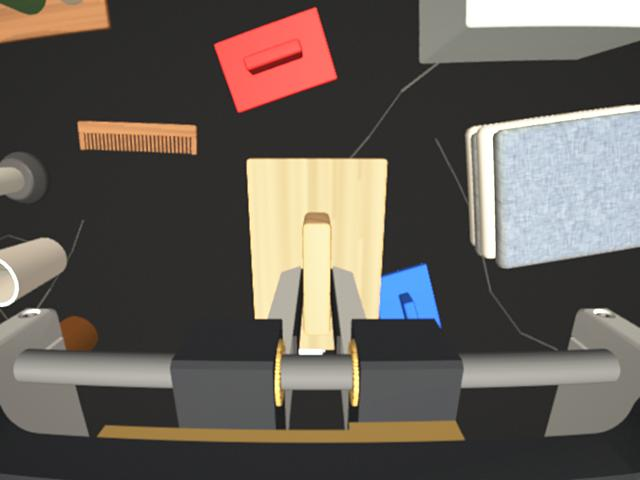

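The lid is held level (slab edges parallel, far edge where expected, offset under 1 mm). Now I carry it across with its underside at 0.25 m, turning +41°.

Emit:
send_rows(
  rows=[0,15,0,0,0,0,0,0,30,0,0,0,2,0,0,40,0,0,0,3,0,0,50,0,0,0,3,0,0,50,0,0,0,3,0,0,50,0,0,0,3,0,0,50,0,0,0,3,0,0,50,0,0,0,3,0],
)

```text
time: 29.2
tool_pos: [0.5674, -0.0678, 0.2757]
ee_rot: [-3.141, -0.0, -1.277]
wrist_force: [0.1, -0.1, -1.8]
width: 0.0149
```

Emit:
send_rows(
  rows=[0,50,0,0,0,3,0,0,50,0,0,0,3,0,-2,50,0,0,0,3,0,-2,50,0,0,0,3,0,-2,50,0,0,0,3,0,-2,50,0,0,0,3,0,-2,50,0,0,0,3,0,0,50,0,0,0,0,0],
)

```text
time: 30.2
tool_pos: [0.5568, 0.3318, 0.2759]
ee_rot: [-3.141, -0.0, -0.912]
wrist_force: [-0.3, -0.6, -1.0]
width: 0.0148
```

Emit:
send_rows(
  rows=[0,30,0,0,0,0,0,0,15,0,0,0,0,0,0,5,0,0,0,0,0,0,0,0,0,0,0,0,0,0,0,0,0,0,0,0,0,0,0,0,0,0,0,0,0,0,0,0,0,0,0,0,0,0,0,0],
)

```text
time: 31.2
tool_pos: [0.5581, 0.3793, 0.2754]
ee_rot: [3.142, -0.0, -0.913]
wrist_force: [-0.3, -0.6, -1.9]
width: 0.0148
```

```bash
python3 hl.py
```

```text
[0.55812848 0.37931095 0.27535476] [ 1.79998505e+02 -4.10110783e-03 -5.23252748e+01] 0.014776639585626887 [-0.32170454 -0.61035496 -1.85233636]
((561.016845703125, 380.990478515625), (133.9071807861328, 86.96855926513672), 37.60274124145508) [2.88836477 1.67952508]
```

View pics/w10.png

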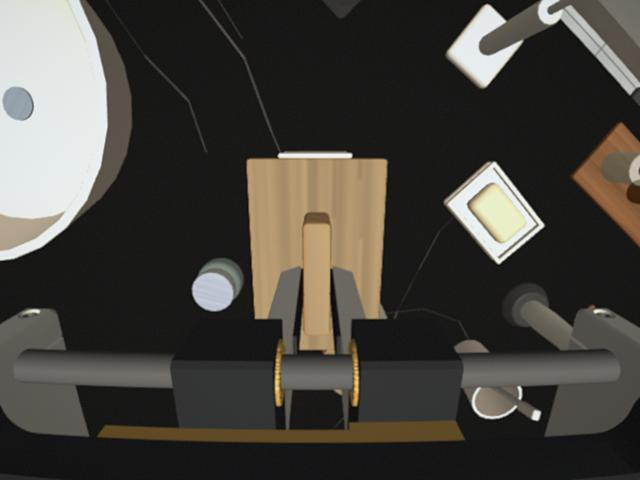

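Lid yaw is 37.6° against 37.7° for the can. I'll correct (-1,+1.5) and descend to about 30 mm above the rim, then check.

Emit:
send_rows(
  rows=[-1,1.5,-10,0,0,0,0,0,0,-20,0,0,0,0,0,0,-25,0,0,0,0,0,0,-25,0,0,0,0,0,0,-20,0,0,0,0,0,0,-15,0,0,0,0,0,0,-10,0,0,0,0,0,0,0,0,0,0,0],
)

```text
time: 32.25
tool_pos: [0.5567, 0.3809, 0.1494]
ee_rot: [3.14, 0.0, -0.913]
wrist_force: [0.5, -0.2, -0.9]
width: 0.0148
```

```bash
python3 hl.py
python3 - <<'E'
from h import *
s=snapshot("scene");cv2.imwrite("pics/s11.png",cv2.resize(s["color"][230:390,380:540,::-1],None,fx=3.7,fy=3.7,interpolation=cv2.INTER_CUBIC))
E
```

```text
[0.55665508 0.38092818 0.14937956] [ 1.79911910e+02  9.71978719e-03 -5.22997463e+01] 0.01475949586405045 [ 0.47786039 -0.23274452 -0.85876339]
((559.2289428710938, 382.4956359863281), (133.4286651611328, 87.70956420898438), 37.63091278076172) [2.57386561 1.56745604]
```

View pics/s11.png

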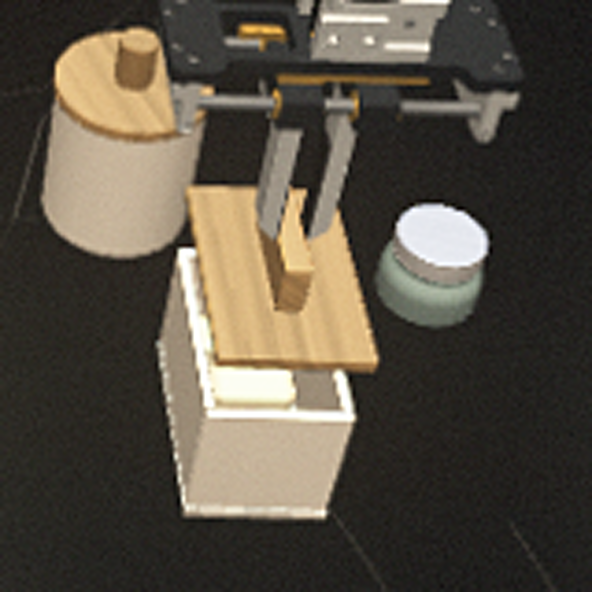

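View pics/w10.png

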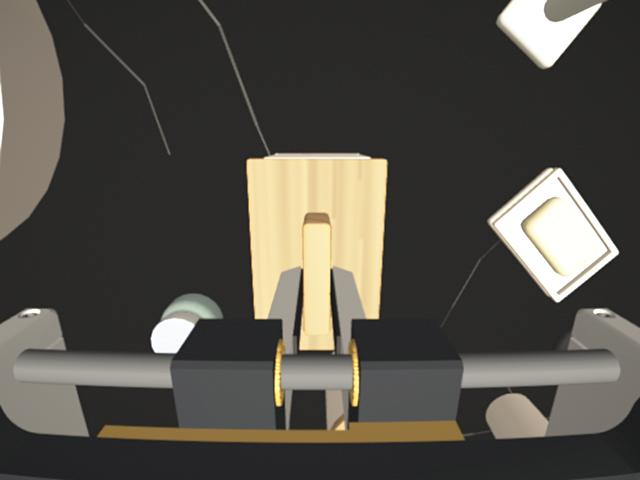

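The lid is over the box and parallel. In the wrist view the rim's far edge (265–370) is symmetric under the slab (247–387). I'll lower the last 22 mm slowly.

Emit:
send_rows(
  rows=[0,0,-5,0,0,0,0,0,0,-5,0,0,0,0,0,0,-5,0,0,0,0,0,0,-4,0,0,0,0,0,0,-2,0,0,0,0,0,0,-1,0,0,0,0,0,0,0,0,0,0,0,0,0,0,0,0,0,0],
)

```text
time: 33.35
tool_pos: [0.5572, 0.3811, 0.1286]
ee_rot: [-3.141, -0.0, -0.913]
wrist_force: [1.0, -0.8, -0.9]
width: 0.0149
```

Emit:
send_rows(
  rows=[0,0,0,0,0,0,0,0,0,0,0,0,0,0,0,0,0,0,0,0,0,0,0,0,0,0,0,0,0,0,0,0,0,0,0,0,0,0,0,0,0,0,0,0,0,0,0,0,0,0,0,0,0,0,0,0],
)

```text
time: 34.35
tool_pos: [0.557, 0.3811, 0.1283]
ee_rot: [3.142, -0.0, -0.913]
wrist_force: [-0.7, 0.3, -2.0]
width: 0.0148
```

```bash
python3 hl.py
python3 - <<'E'
from h import *
o=get_obs(); T=o["tool_pos"]; a=np.radians(37.65); R=np.array([[np.cos(a),-np.sin(a)],[np.sin(a),np.cos(a)]])
for n in("scene","top"):
    s=snapshot(n);im=s["color"][:,:,::-1].copy()
    # expected slab corners (underside z=TCP-18mm) and rim corners, as check marks
    zl=T[2]-.0083; L=[[*(R@[sx*.068,sy*.044]+[.5574,.3803]),zl] for sx,sy in((1,1),(1,-1),(-1,-1),(-1,1))]
    C=[[*(R@[sx*.066,sy*.042]+[.5574,.3803]),.092] for sx,sy in((1,1),(1,-1),(-1,-1),(-1,1))]
    x0,y0,x1,y1=(380,230,540,390) if n=="scene" else (110,160,300,300)
    f=3.7 if n=="scene" else 4
    im=cv2.resize(im[y0:y1,x0:x1],None,fx=f,fy=f,interpolation=cv2.INTER_CUBIC)
    for P,col in((L,(0,0,255)),(C,(0,255,0))):
        for p in proj(s,P): cv2.circle(im,tuple(int(v) for v in ((p-[x0,y0]+.5)*f)),3,col,1)
    cv2.imwrite(f"pics/{n}12.png",im)
E
```

```text
[0.55704956 0.38106753 0.12829974] [ 1.79999094e+02 -6.71141827e-03 -5.23035019e+01] 0.014837935905266738 [-0.68425326  0.2754194  -2.01405282]
((559.4299926757812, 382.470947265625), (132.77357482910156, 87.6988296508789), 37.60911178588867) [2.3804337  1.40341977]
```

View pics/scene12.png

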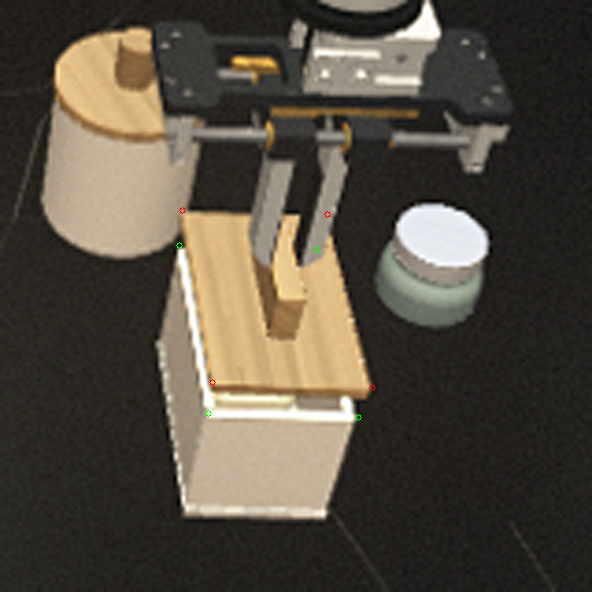

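View pics/top12.png

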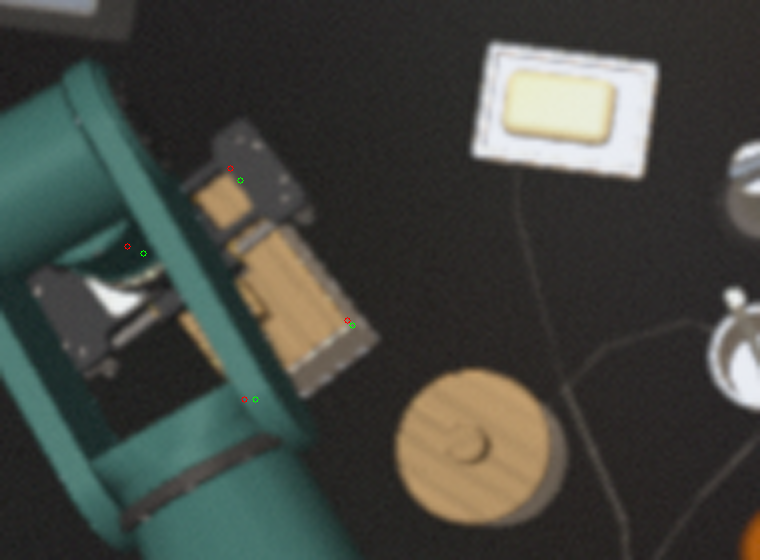

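View pics/w10.png

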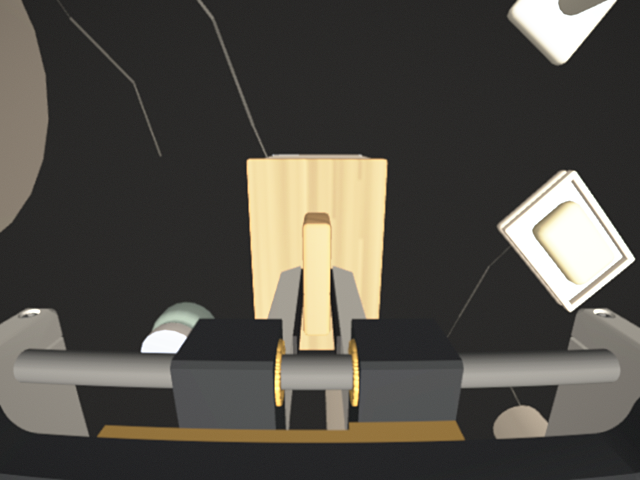

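The lid corners and rim corners both land on their predicted positions to about 1 px. Tool tilt is under 0.01°, the lid's weight is on the wrist, and nothing has been disturbed. I'll hand in.

```bash
python3 -c "
from bench import *
print(close_job())"
```

```text
the job is handed in; nothing more can be done
None
```

The job is handed in at about 34 s of the 61 s allowed. The round lid is on its canister and released, and the oblong lid is held over its canister without having touched it. No verdict came back on hand-in.

- **Round lid:** I lowered it until the wrist read about 5 N of contact, then let go. The wrist camera put its centre about 0.3 mm from the rim centre, sitting level.
- **Oblong lid:** I carried it across with its underside at about 0.25 m, above everything standing in between. It now hovers with the plug about 11 mm above the rim. The tool is level to 0.01°, and the lid is at 37.6° against 37.7° for the box. The centre should be within about 1 mm, judged from the tool position and earlier camera measurements. The wrist carries about 2 N and the fingers sit at 14.8 mm on the 16 mm bar.
- **Surroundings:** neither canister and no bystander shifted in any picture I looked at, though I did not measure each one at the end.
- **Checks that disagreed:** fits of the held lid were skewed because the gripper hides its near end (2–3 mm for the oblong lid) and because the rim merged with the round lid near its canister. I used the visible far edge, or the earlier fit, instead. The final overlay marks were about 1 px (2 mm) off in the scene view, equally for lid and rim. In the top view the arm hid most of the oblong lid.

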